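# Clip and screw down the screening cover of a radio module

## Task

Lay the loose screening cover on the open radio module and press its two far corners down until both spring clips have snapped over it and it lies fully home. Then fasten its near edge with the two captive screws: pull each knob up against its spring, turn it clockwise as far as it goes, so that its clamp finger swings over the cover and screws down onto it, and let go. Leave the other small things on the bench where they are.

Things in the scene. Friction and masses are not known exactly. Their poses are not given: they have to be found in the camera images.
- module_base: Cast aluminium radio module, 140 (x) x 136 (y) mm, fixed; origin: centre of its underside on the bench; x away from the robot at yaw 0, y left, z up. Deck 32 mm high. The near deck carries two captive screws at x = -52, y = +32 (left) and -32 mm (right); two spring clips stand beside the far corners of the rebate for the cover, which lies over an open cavity.
- seat (a point): Where the middle of the cover's top face is when home: x = +6, y = 0, z = 34 mm in the module's frame (axes as the module's). The rebate round it is 87 (x) x 96 (y) mm, its seat 30 mm above the bench, 2 mm below the deck. Lead-in guides, 42 mm high with tops leaning outwards, stand at x = -12 mm on both sides, at the middle of the far edge and at the near edge (y = +11, -43 mm).
- clip_left_top (a point): Top of the left spring clip, fixed point, 46 mm above the bench; module x = +38, y = +50 mm. Its sloping barb reaches about 3.5 mm over the side edge of the cover when that is home, and is pushed outwards to the side as the edge goes down past it; 6 to 16 N on the cover's far corner snap it.
- clip_right_top (a point): The same for the right spring clip, at module y = -50 mm.
- cover_handle (a point): The loose cover: steel plate 84 (x) x 92 (y) x 4 mm, 0.10 to 0.20 kg, the same after half a turn, with a black bridge handle. This point: centre of its grip bar (12 mm in x, 50 mm in y, 10 mm high), 27 mm above the plate's underside. Its x goes along the module's x. Laid on, its far corners first rest on the clips, up to 11 mm too high.
- cover_plate (a point): Centre of the cover plate's top face, 4 mm above its underside; axes as the cover's. Press the far corners at about 30 mm ahead (module x) and 30 mm to either side of this point: nearer the edge a finger would press on the clip itself.
- knob_left (a point): Centre of the left screw's round knurled black knob: diameter 26 mm, 26 mm high, 46 to 72 mm above the bench when down, axis vertical. Below it, just above the deck, a 12 mm wide steel clamp finger turns with it and reaches 28 mm from the axis; the finger's top is 8 mm under the knob.
- knob_right (a point): The same for the right captive screw.
- lift_left (a joint): How far the left screw is pulled up, m: 0 down, at most 0.009. A spring pulls it down, 4.5 N rising to 9 N. Down, it cannot turn. Pulled up 6 mm or more it enters its steep thread, which from 0.5 rad on takes it down 4 mm while it is turned to the end; there the clamp finger rests on the cover, at about 0.002. Let go half-way it stays up.
- lift_right (a joint): The same for the right screw.
- turn_left (a joint): Turn of the left screw, rad, growing clockwise seen from above: 0 parked, its clamp finger pointing to the left along the deck; 1.4 end stop, the finger pointing straight ahead over the cover.
- turn_right (a joint): The same for the right screw.
- tip_tin: Bystander: small round tin, 46 mm wide, 16 mm high; origin under its centre.
- wick_reel: Bystander: small reel of solder wick, 51 x 42 x 18 mm.
- driver_red: Bystander: small screwdriver, 162 mm long.
- usb_stick: Bystander: memory stick, 50 x 18 x 9 mm.
- flush_cutters: Bystander: flush cutters, 128 mm long.
- dip_chip_1: Bystander: large black chip in a carrier, 60 x 24 x 11 mm.
Not all that is in view belongs to the job. Of the things like the part that bears cover_handle, leave any that is purple; of the rest the larger one is meant.

How it is judged:
By the outcome, as a careful person would: the job done as asked, in the order asked, and still so for the second after the job is handed in, with the robot touching nothing.
It also fails if it takes over 64 s, if anything falls off the work surface, if the arm or the gripper's body presses on something with over 40 N, if the wrist force passes 120 N, or if a joint passes its speed limit or range.

## Robot

A 6-joint arm with a two-finger parallel gripper is mounted at the origin on a cart in front of the work surface, level with it; the furniture and walls round the work are solid. World frame = base frame: x ahead of the robot, y to its left, z up, the work surface at z = 0. Lengths are in m, angles in rad, forces in N, time in s.
With the tool pointing down it reaches from about 0.25 to 0.725 m from the base axis. Payload 4 kg.
Tool frame: the origin (TCP) lies midway between the tips of the shut fingers; the grasp point (between the pads) lies 19 mm behind it; z points along the fingers, y is the line along which they close (so a half turn about z gives the same grasp; the last joint's range is limited). The gripper opens to 85 mm and grips with 20 to 120 N. Pads are 22 mm wide; open, the fingers measure 114 mm over their backs; the gripper's body (76 mm by 85 mm) begins 54 mm behind the grasp point. The pads swing forward as they close: fully open they stand 13 mm farther back than shut.
Start: joints at [-1.258, 0.241, 0.005, 1.335, 0, 1.571], TCP at [0.154, -0.476, 0.231] pointing down, gripper open.
Joint ranges: [-2.72, 2.72], [-1.05, 1.87], [-1.09, 1.28], [-1.99, 2.15], [-1.42, 1.44], [-3.14, 3.14]. Speed limits (rad/s): [2.79, 2.79, 3.14, 3.14, 3.14, 3.14].

## Interface

Orientations are given as a unit quaternion [x, y, z, w].
In Python, from workcell import bot gives the robot as it stands. The module is installed in compiled form; this text tells all that it offers.
- The arm moves only by the tool drive_tool, never from a script. Its arguments are lists of equal length, an entry for each row: "slide": the shift along the tool's x, y, z scaled (see below), a list of three; "rotation": the turn, a rotation vector about the tool's x, y, z scaled (see below), a list of three. A call has exactly 8 rows; each row is the pose to reach, as a shift and turn from the pose commanded when the call began, along the tool's axes at that moment; what a row does not reach only later rows make up. The controller multiplies each number of a shift by 250 mm and each number of a turn by 0.5 rad. A row lasts 1/8 s, in which the tool goes at most 62.5 mm and 10.7 degrees, less where a joint would pass 70% of its speed; a pose out of reach is approached as far as the arm can. A call with a number of a shift or a turn outside -1 to 1 is refused whole. A call with a gripper value outside its range is refused whole. "gripper" is the opening, from 0 (shut) to 1 (fully open), set as the call begins (left out, the last holds). The fingers move at their own pace and stop on an object; the grip force is fixed at half the most. Time passes only in rows, so rows that repeat a pose let the fingers close, or fill a call up. It gives the time, the measured TCP pose, the force, the opening and the grip force at its end, in the units of the state.
- bot.get_obs(): the state, without advancing time (a new reading comes with each control period).
- bot.camera(name): name is "scene" or "top" or "wrist"; returns a dict with "image" (384x512x3 uint8, red, green, blue), "z_map" (384x512 float32, m along the optical axis (not along the pixel's ray), 0 where there is no reading), "camera_matrix" (3x3 intrinsics, pixels), "xyz" and "orientation" of the camera in the world. Camera axes: x right, y up, looking along -z (the intrinsics and any distortion apply to the point x, -y, -z); pixel columns grow to the right and rows downward; lengths in m; the calibration is good to about 2 mm. A picture is of the moment at which its call begins.
- bot.job_done(): hands the job in; it is judged then, once.
The state is a dict: "clock": time; "joint_pos": joint angles; "joint_vel": joint speeds; "tau": joint torques, N m; "eef_pos": TCP position; "tool_rot": TCP orientation; "ft_force": force on the tool from outside, world axes, zero at the start; "ft_torque": the same for the moment, N m; "grip_width": finger opening in m; "grasp_force": force on a finger pad.
Only numpy, scipy, OpenCV 4.12 (cv2) and the standard library are available. Lean on these libraries where they do the work, as an engineer would, in place of code of your own. Each camera call takes 0.05 s, during which the arm holds its last target. There are 200 camera calls.

## Working session

There is one attempt and no reset: what is moved stays moved. The work goes in short steps, Python scripts to look and compute and a tool call to move; the robot and the scene stay as the last step left them, time stands still between calls to the robot, and variables do not carry over. Pictures are saved under pics/ and viewed, at most 12 in all, crops included, and the job is handed in when it is done.

Besides the shell and the picture viewer there is one more tool, called after "Emit:" as name(argument=value, ...), one argument or row to a line, values as JSON. drive_tool: Moves the arm, as the interface text tells. Shifts and turns lie within -1 to 1; 1 stands for 250 mm of shift or 0.5 rad of turn. Its arguments: {"type":"object","properties":{"slide":{"type":"array","items":{"type":"array","items":{"type":"number"}}},"rotation":{"type":"array","items":{"type":"array","items":{"type":"number"}}},"gripper":{"type":"number"}},"required":["slide","rotation"]}

```bash
mkdir -p pics
cat > h.py <<'E'
import numpy as np,cv2
from scipy.spatial.transform import Rotation as R
from workcell import bot
def cam(n):
    c=bot.camera(n); c['R']=R.from_quat(c['orientation']).as_matrix(); return c
def pts(c,uv):
    # world points from depth
    uv=np.atleast_2d(uv).astype(int); z=c['z_map'][uv[:,1],uv[:,0]]
    K=c['camera_matrix']; x=(uv[:,0]-K[0,2])/K[0,0]*z; y=(uv[:,1]-K[1,2])/K[1,1]*z
    return np.c_[x,-y,-z]@c['R'].T+c['xyz']
def plane(c,uv,h):
    uv=np.atleast_2d(uv).astype(float); K=c['camera_matrix']
    d=np.c_[(uv[:,0]-K[0,2])/K[0,0],-(uv[:,1]-K[1,2])/K[1,1],-np.ones(len(uv))]@c['R'].T
    return c['xyz']+d*((h-c['xyz'][2])/d[:,2])[:,None]
def allpts(c):
    v,u=np.mgrid[0:384,0:512]; return pts(c,np.c_[u.ravel(),v.ravel()]).reshape(384,512,3)
def save(c,n): cv2.imwrite('pics/'+n,cv2.cvtColor(c['image'],cv2.COLOR_RGB2BGR))
E
python3 - <<'E'
from h import *
o=bot.get_obs(); print({k:np.round(v,3) for k,v in o.items()})
ims=[]
for n in('top','scene'):
    c=cam(n); print(n,c['xyz'],np.round(c['R'],2).tolist(),c['camera_matrix'].round(1).tolist()); save(c,n+'0.png')
E
```

```text
{'clock': np.float64(0.0), 'joint_pos': array([-1.258,  0.241,  0.004,  1.335, -0.   ,  1.571]), 'joint_vel': array([ 0.   ,  0.001,  0.001, -0.001,  0.   ,  0.001]), 'tau': array([ 0.0000e+00, -3.7232e+01,  2.5241e+01,  1.7000e-02, -0.0000e+00,
        0.0000e+00]), 'eef_pos': array([ 0.154, -0.475,  0.23 ]), 'tool_rot': array([ 0.988,  0.156, -0.   , -0.001]), 'ft_force': array([-0.772, -0.415, -0.294]), 'ft_torque': array([-0.04 ,  0.004, -0.015]), 'grasp_force': np.float64(0.0), 'grip_width': np.float64(0.085)}
top [0.39483039 0.19172173 1.08436844] [[-0.0, 1.0, -0.08], [-1.0, -0.0, -0.02], [-0.02, 0.08, 1.0]] [[366.1, 0.0, 255.8], [0.0, 366.1, 189.7], [0.0, 0.0, 1.0]]
scene [-0.47219188  0.68575061  0.86756695] [[-0.47, 0.52, -0.71], [-0.89, -0.28, 0.37], [-0.0, 0.8, 0.59]] [[447.8, 0.0, 248.1], [0.0, 447.8, 193.4], [0.0, 0.0, 1.0]]
```

View pics/top0.png

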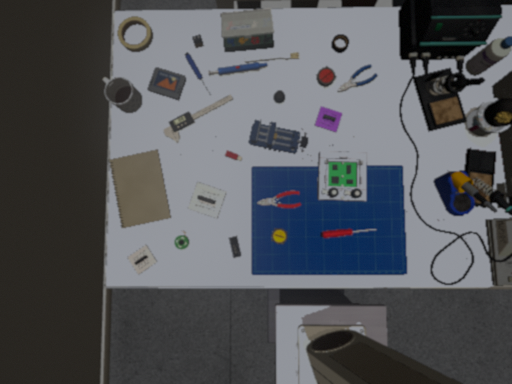

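View pics/scene0.png

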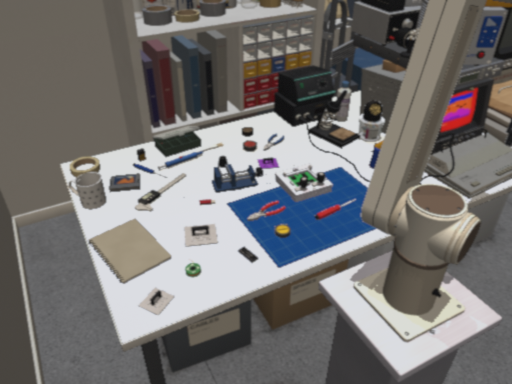

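The top view shows the module at (343,176), with green cavity and two knobs on its near side. The larger white cover is at (208,200). The small cover at (142,260) and the purple one at (328,119) are decoys. The scene view agrees: cover at (200,235), module at (303,181).

Run:
```python
from h import *
c=cam('top'); P=allpts(c); im=c['image']; hsv=cv2.cvtColor(im,cv2.COLOR_RGB2HSV)
def blob(mask,box,nm,h=None):
    m=np.zeros_like(mask); x0,y0,x1,y1=box; m[y0:y1,x0:x1]=mask[y0:y1,x0:x1]
    m=m.astype(np.uint8); cs,_=cv2.findContours(m,cv2.RETR_EXTERNAL,cv2.CHAIN_APPROX_NONE)
    k=max(cs,key=cv2.contourArea)[:,0]
    z=np.median(P[...,2][m>0]); w=plane(c,k,z if h is None else h)[:,:2].astype(np.float32)
    r=cv2.minAreaRect(w); print(nm,'z',z.round(4),'rect',np.round(r[0],4),np.round(r[1],4),round(r[2],2)); return m
Z=P[...,2]
print('bench z',np.median(Z[240:260,190:220]), np.median(Z[120:130,400:410]))
V=hsv[...,2]; S=hsv[...,1]
for bx in [(185,178,232,222)]:
    sub=Z[bx[1]:bx[3],bx[0]:bx[2]]; print(np.percentile(sub,[1,20,50,80,95,99]).round(4))
blob(Z>0.0025,(185,175,232,225),'cover z>2.5mm')
blob((V<70),(190,185,226,215),'handle dark')
blob(Z>0.015,(185,175,232,225),'cover z>15mm')
blob(Z>0.02,(312,145,375,210),'module z>20')
blob((Z>0.055),(312,145,345,210),'knobL')
blob((Z>0.055),(345,145,375,210),'knobR')
blob(hsv[...,1]>120,(318,150,370,200),'green')
g=cv2.resize(im[140:230,180:380],None,fx=4,fy=4,interpolation=cv2.INTER_CUBIC); cv2.imwrite('pics/crop1.png',g[...,::-1])
```

```text
bench z 0.00022192241406904234 0.0016110030208090764
[-0.0043 -0.0007  0.0018  0.0048  0.0083  0.0337]
cover z>2.5mm z 0.0046 rect [0.4499 0.3633] [0.1046 0.1012] 75.83
handle dark z 0.0326 rect [0.4549 0.3588] [0.0432 0.0055] 71.58
cover z>15mm z 0.032 rect [0.4554 0.3602] [0.0534 0.0109] 71.55
module z>20 z 0.0311 rect [ 0.5227 -0.0326] [0.1373 0.1425] 87.72
knobL z 0.0719 rect [0.4737 0.0024] [0.0247 0.025 ] 88.92
knobR z 0.0717 rect [ 0.4709 -0.0621] [0.0276 0.0249] 89.86
green z 0.0212 rect [ 0.5299 -0.0356] [0.0755 0.0675] 89.02
```

View pics/crop1.png

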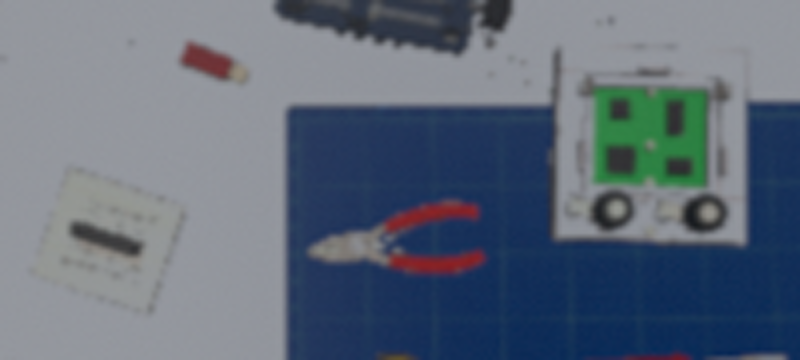

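```bash
cat >> h.py <<'E'
def go(p,yawx,pose=None):
    """scaled slide/turn from current pose to TCP p, tool down, tool x at world angle yawx (deg)"""
    o=bot.get_obs(); q=R.from_quat(o['tool_rot']) if pose is None else pose[1]; x=o['eef_pos'] if pose is None else pose[0]
    a=np.radians(yawx); T=R.from_matrix(np.array([[np.cos(a),np.sin(a),0],[np.sin(a),-np.cos(a),0],[0,0,-1]]))
    print('slide',(q.inv().apply(np.array(p)-x)/.25).round(4),'rot',((q.inv()*T).as_rotvec()/.5).round(4),'from',x.round(4),'yawx',np.degrees(np.arctan2(*q.apply([1,0,0])[1::-1])).round(2),'F',o['ft_force'].round(1),'w',o['grip_width'].round(4),'t',o['clock'].round(2))
E
python3 -c "
from h import *
go([.455,.360,.13],71.5)"
```

```text
Traceback (most recent call last):
  File "h.py", line 22, in go
    print('slide',(q.inv().apply(np.array(p)-x)/.25).round(4),'rot',((q.inv()*T).as_rotvec()/.5).round(4),'from',x.round(4),'yawx',np.degrees(np.arctan2(*q.apply([1,0,0])[1::-1])).round(2),'F',o['ft_force'].round(1),'w',o['grip_width'].round(4),'t',o['clock'].round(2))
                                                                                                                                                                                                                            ^^^^^^^^^^^^^^^^^^^^^
AttributeError: 'float' object has no attribute 'round'
```

Emit:
drive_tool(
  slide=[
    [0.09,-0.12,0],
    [0.18,-0.25,0],
    [0.27,-0.37,0.0],
    [0.36,-0.5,0.0],
    [0.45,-0.62,0.0],
    [0.54,-0.75,0.0],
    [0.63,-0.87,0],
    [0.72,-1,0],
  ],
  rotation=[
    [0,0,-0.11],
    [0,0,-0.23],
    [0,0,-0.35],
    [0,0,-0.47],
    [0,0,-0.58],
    [0,0,-0.7],
    [0,0,-0.82],
    [0,0,-0.936],
  ],
)

```text
clock: 1.15
eef_pos: [0.2483, -0.1813, 0.2312]
tool_rot: [0.925, 0.381, 0.0, -0.0]
ft_force: [1.3, 0.3, -0.4]
grip_width: 0.085
grasp_force: 0.0
```

```bash
python3 -c "
from h import *
go([.455,.360,.13],71.5)"
```

```text
Traceback (most recent call last):
  File "h.py", line 22, in go
    print('slide',(q.inv().apply(np.array(p)-x)/.25).round(4),'rot',((q.inv()*T).as_rotvec()/.5).round(4),'from',x.round(4),'yawx',np.degrees(np.arctan2(*q.apply([1,0,0])[1::-1])).round(2),'F',o['ft_force'].round(1),'w',o['grip_width'].round(4),'t',o['clock'].round(2))
                                                                                                                                                                                                                            ^^^^^^^^^^^^^^^^^^^^^
AttributeError: 'float' object has no attribute 'round'
```

```bash
sed -i "s/o\['clock'\].round(2)/round(float(o['clock']),2)/; s/o\['grip_width'\].round(4)/round(float(o['grip_width']),4)/" h.py; python3 -c "
from h import *
go([.455,.360,.16],71.5)"
```

```text
slide [ 2.1125 -0.9534  0.2851] rot [ 2.000e-04 -3.000e-04 -9.317e-01] from [ 0.2483 -0.1813  0.2312] yawx 44.81 F [ 1.3  0.3 -0.4] w 0.085 t 1.15
```

Emit:
drive_tool(
  slide=[
    [0.12,-0.05,0],
    [0.25,-0.11,0],
    [0.37,-0.17,0.0],
    [0.5,-0.23,0.0],
    [0.62,-0.28,0.0],
    [0.75,-0.34,0.0],
    [0.87,-0.39,0],
    [1,-0.45,0],
  ],
  rotation=[
    [0,0,-0.11],
    [0,0,-0.23],
    [0,0,-0.35],
    [0,0,-0.47],
    [0,0,-0.58],
    [0,0,-0.7],
    [0,0,-0.82],
    [0,0,-0.932],
  ],
)

```text
clock: 2.15
eef_pos: [0.3467, 0.0744, 0.2312]
tool_rot: [0.811, 0.585, -0.0, 0.0]
ft_force: [0.3, -0.9, 0.6]
grip_width: 0.0851
grasp_force: 0.0
```

```bash
python3 -c "
from h import *
go([.455,.360,.16],71.5)"
```

```text
slide [1.2208 0.0494 0.2843] rot [-0.0001  0.0006  0.0015] from [0.3467 0.0744 0.2312] yawx 71.54 F [ 0.3 -0.9  0.6] w 0.0851 t 2.15
```

Emit:
drive_tool(
  slide=[
    [0.12,0,0.04],
    [0.25,0.01,0.08],
    [0.38,0.02,0.12],
    [0.5,0.03,0.16],
    [0.64,0.03,0.2],
    [0.78,0.04,0.25],
    [0.92,0.05,0.28],
    [1,0.05,0.28],
  ],
  rotation=[
    [0,0,0],
    [0,0,0],
    [0,0,0],
    [0,0,0],
    [0,0,0],
    [0,0,0],
    [0,0,0],
    [0,0,0],
  ],
)

```text
clock: 3.15
eef_pos: [0.4379, 0.3075, 0.1599]
tool_rot: [0.812, 0.584, -0.001, -0.0]
ft_force: [-0.3, 0.8, 0.5]
grip_width: 0.0857
grasp_force: 0.0
```

```bash
python3 -c "
from h import *
c=cam('wrist'); save(c,'w1.png'); print(c['xyz'],c['R'].round(3).tolist(),c['camera_matrix'].round(1).tolist())
P=allpts(c);Z=P[...,2]; print(np.percentile(Z,[5,25,50,75,95,99]))
go([.455,.360,.16],71.5)"
```

```text
[0.46164736 0.37752283 0.30264056] [[0.948, 0.304, 0.093], [-0.318, 0.907, 0.276], [-0.0, -0.291, 0.957]] [[331.4, 0.0, 260.9], [0.0, 331.4, 192.5], [0.0, 0.0, 1.0]]
[-9.88558744e-04  5.77155983e-05  9.43552012e-04  5.37561439e-03
  2.38723003e-01  2.47366058e-01]
slide [ 0.2119 -0.0024  0.0011] rot [-0.0013 -0.0021  0.0019] from [0.4388 0.3096 0.1602] yawx 71.55 F [0.8 1.4 0.3] w 0.0852 t 3.2
```

View pics/w1.png

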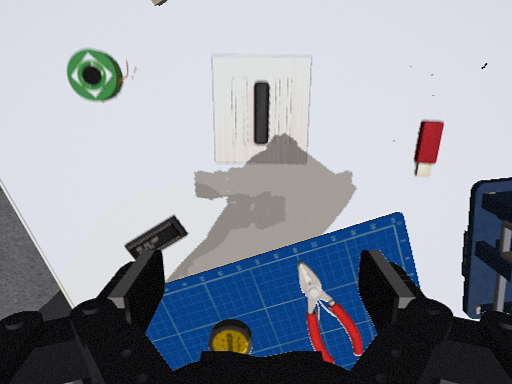

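The wrist view shows the cover at (262,110) with the black bar from (261,83) to (261,143), aligned with the fingers. The wick reel is at (95,75), well clear.

Run:
```python
from h import *
c=cam('wrist'); P=allpts(c); im=c['image']; V=im.max(2)
b=np.zeros(V.shape,bool); b[75:150,240:285]=1
m=b&(V<70); print('bar depth z',np.percentile(P[...,2][m],[10,50,90]).round(4),m.sum())
k=np.argwhere(m)[:,::-1]
w=plane(c,k,.032)[:,:2]; r=cv2.minAreaRect(w.astype(np.float32)); print('bar@.032',np.round(r[0],4),np.round(r[1],4),r[2])
p=P[m&(P[...,2]>.026)][:,:2]; r=cv2.minAreaRect(p.astype(np.float32)); print('bar depth',np.round(r[0],4),np.round(r[1],4),r[2])
pl=np.zeros(V.shape,bool); pl[40:175,195:330]=1
# plate via depth
m2=pl&(P[...,2]>.0028); m2=cv2.morphologyEx(m2.astype(np.uint8),cv2.MORPH_OPEN,np.ones((5,5)))
p=P[m2>0][:,:2]; r=cv2.minAreaRect(p.astype(np.float32)); print('plate',np.round(r[0],4),np.round(r[1],4),r[2],np.median(P[m2>0][:,2]))
```

```text
bar depth z [0.0307 0.0319 0.0329] 873
bar@.032 [0.4562 0.3606] [0.0478 0.0111] 71.18262481689453
bar depth [0.4561 0.3605] [0.0481 0.0111] 71.19325256347656
plate [0.4556 0.3607] [0.0918 0.084 ] 70.7292709350586 0.0044220125607488114
```

```bash
python3 -c "
from h import *
go([.456,.3605,.010],71.1)"
```

```text
slide [0.2218 0.0011 0.6017] rot [-0.001   0.0004  0.0157] from [0.4383 0.308  0.1604] yawx 71.55 F [-0.8 -0.  -0.6] w 0.0853 t 3.25
```

Emit:
drive_tool(
  slide=[
    [0.1,0,0],
    [0.215,0,0.05],
    [0.215,0,0.18],
    [0.215,0,0.3],
    [0.215,0,0.42],
    [0.215,0,0.52],
    [0.215,0,0.58],
    [0.215,0,0.6],
  ],
  rotation=[
    [0,0,0],
    [0,0,0.016],
    [0,0,0.016],
    [0,0,0.016],
    [0,0,0.016],
    [0,0,0.016],
    [0,0,0.016],
    [0,0,0.016],
  ],
)

```text
clock: 4.25
eef_pos: [0.4547, 0.3565, 0.0106]
tool_rot: [0.814, 0.58, -0.001, 0.0]
ft_force: [0.2, -0.6, 0.0]
grip_width: 0.0855
grasp_force: 0.0
```

```bash
python3 -c "
from h import *
for i in range(2): go([.456,.3605,.010],71.1)"
```

```text
slide [ 0.0167 -0.0002  0.0025] rot [-0.0016  0.0028 -0.0051] from [0.4547 0.3565 0.0106] yawx 70.95 F [ 0.2 -0.6  0. ] w 0.0855 t 4.25
slide [ 0.0167 -0.0002  0.0025] rot [-0.0016  0.0028 -0.0051] from [0.4547 0.3565 0.0106] yawx 70.95 F [ 0.2 -0.6  0. ] w 0.0855 t 4.25
```

Emit:
drive_tool(
  slide=[
    [0,0,0],
    [0,0,0],
    [0,0,0],
    [0,0,0],
    [0,0,0],
    [0,0,0],
    [0,0,-0.05],
    [0,0,-0.12],
  ],
  rotation=[
    [0,0,0],
    [0,0,0],
    [0,0,0],
    [0,0,0],
    [0,0,0],
    [0,0,0],
    [0,0,0],
    [0,0,0],
  ],
  gripper=0,
)

```text
clock: 5.25
eef_pos: [0.4543, 0.3567, 0.0409]
tool_rot: [0.814, 0.581, -0.001, 0.0]
ft_force: [-0.7, 0.2, -1.1]
grip_width: 0.0105
grasp_force: 58.6
```

```bash
python3 -c "
from h import *
c=cam('wrist'); save(c,'w2.png')
go([.45,.36,.15],87.7)"
```

```text
slide [ 0.0009 -0.0245 -0.4244] rot [ 0.0028 -0.0032 -0.5838] from [0.4559 0.3579 0.0439] yawx 70.98 F [-0.5  0.7  0.5] w 0.0107 t 5.3
```

View pics/w2.png

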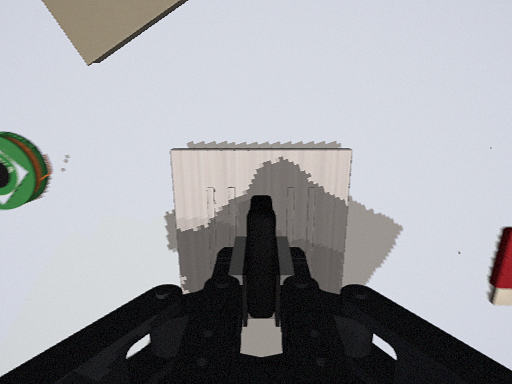

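The bar is gripped centrally in y, with the plate lifted level (edges at (172,150) and (352,150)). Next is a look at the module from its right-hand side.

```bash
python3 -c "
from h import *
go([.52,-.13,.2],87.7)"
```

```text
slide [-1.7604  0.8794 -0.6265] rot [ 0.0028 -0.0032 -0.5838] from [0.4559 0.3579 0.0439] yawx 70.98 F [-0.5  0.7  0.5] w 0.0107 t 5.3
```

Emit:
drive_tool(
  slide=[
    [-0.03,0.02,-0.2],
    [-0.12,0.08,-0.4],
    [-0.26,0.15,-0.55],
    [-0.4,0.22,-0.63],
    [-0.55,0.3,-0.63],
    [-0.7,0.37,-0.63],
    [-0.85,0.43,-0.63],
    [-1,0.5,-0.63],
  ],
  rotation=[
    [0,0,-0.07],
    [0,0,-0.15],
    [0,0,-0.22],
    [0,0,-0.3],
    [0,0,-0.38],
    [0,0,-0.46],
    [0,0,-0.53],
    [0,0,-0.584],
  ],
)

```text
clock: 6.3
eef_pos: [0.4914, 0.079, 0.1987]
tool_rot: [0.721, 0.693, -0.0, -0.0]
ft_force: [-0.2, 0.2, -1.7]
grip_width: 0.0103
grasp_force: 58.8
```

```bash
python3 -c "
from h import *
go([.52,-.13,.2],87.7)"
```

```text
slide [-0.8307  0.1467 -0.0054] rot [-0.001   0.0002  0.0026] from [0.4914 0.079  0.1987] yawx 87.77 F [-0.2  0.2 -1.7] w 0.0103 t 6.3
```

Emit:
drive_tool(
  slide=[
    [-0.12,0.02,0],
    [-0.24,0.04,0],
    [-0.36,0.06,0],
    [-0.48,0.08,0],
    [-0.6,0.1,0],
    [-0.72,0.12,0],
    [-0.82,0.14,0],
    [-0.83,0.14,0],
  ],
  rotation=[
    [0,0,0],
    [0,0,0],
    [0,0,0],
    [0,0,0],
    [0,0,0],
    [0,0,0],
    [0,0,0],
    [0,0,0],
  ],
)

```text
clock: 7.3
eef_pos: [0.5183, -0.1299, 0.1984]
tool_rot: [0.722, 0.692, -0.0, -0.0]
ft_force: [-0.5, -0.3, -1.2]
grip_width: 0.0107
grasp_force: 58.8
```

Run:
```python
from h import *
c=cam('wrist'); save(c,'w3.png'); P=allpts(c); Z=P[...,2]; np.save('P3.npy',P)
go([.53,-.036,.2],87.7)
```

```text
slide [ 0.3744  0.0318 -0.0063] rot [-0.0018 -0.0007 -0.0031] from [ 0.5181 -0.1292  0.1984] yawx 87.61 F [ 0.6  0.4 -1.8] w 0.0106 t 7.35
```

View pics/w3.png

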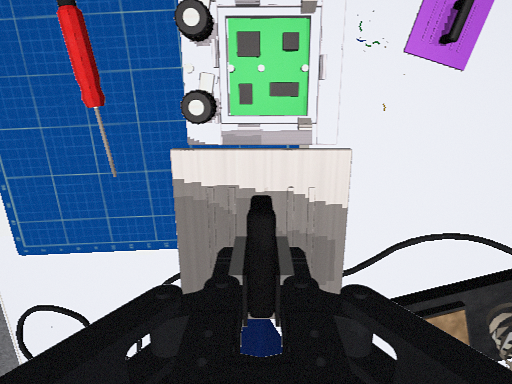

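The module fills the upper half: knobs at (193,19) and (198,106), cavity at (268,65). The held plate's leading edge runs from (171,150) to (352,150).

Run:
```python
from h import *
c=cam('wrist'); P=allpts(c); Z=P[...,2]; im=c['image']; hsv=cv2.cvtColor(im,cv2.COLOR_RGB2HSV)
def knob(y0,y1):
    m=np.zeros(Z.shape,bool); m[y0:y1,165:225]=1; m&=(Z>.066)
    k=np.argwhere(m)[:,::-1]; w=plane(c,k,.072)[:,:2].astype(np.float32); (ce,r)=cv2.minEnclosingCircle(w); rr=cv2.minAreaRect(w)
    print('knob',np.round(ce,4),round(r,4),np.round(rr[0],4),np.round(rr[1],4),np.median(Z[m]).round(4))
    return np.array(rr[0])
kl=knob(0,60); kr=knob(75,140); d=kl-kr; yaw=np.arctan2(-d[0],d[1]); print('d',np.linalg.norm(d),'yaw',np.degrees(yaw))
f=np.array([np.cos(yaw),np.sin(yaw)]); print('seat from knobs',(kl+kr)/2+.058*f)
m=(hsv[...,1]>120)&(hsv[...,0]>45)&(hsv[...,0]<80); m[130:]=0; m[:,:215]=0; m[:,325:]=0
k=np.argwhere(m)[:,::-1]; zz=np.median(Z[m]); w=plane(c,k,zz)[:,:2].astype(np.float32); r=cv2.minAreaRect(w); print('green',zz,np.round(r[0],4),np.round(r[1],4),r[2])
# deck: points 28..35mm
m=(Z>.028)&(Z<.036); m[145:]=0
p=P[m][:,:2]; p=p[(abs(p[:,0]-.525)<.09)]; print('deck x range',np.percentile(p[:,0],[.2,99.8]),'y',np.percentile(p[:,1],[.2,99.8]))
# held plate leading edge: plate pts
m=np.zeros(Z.shape,bool); m[140:215,150:370]=1; m&=(Z>.15)&(Z<.21); p=P[m]; p=p[p[:,2]<.2]
o=bot.get_obs(); q=R.from_quat(o['tool_rot']); t=q.inv().apply(p-o['eef_pos'])
print('plate in tool: z',np.percentile(t[:,2],[10,50,90]).round(4),'y',np.percentile(t[:,1],[.5,99.5]).round(4),'xmax',np.percentile(t[:,0],99.8).round(4))
for a,b in((-.04,-.02),(.02,.04)):
    s=t[(t[:,1]>a)&(t[:,1]<b)]; print('edge x',np.percentile(s[:,0],99).round(4))
go([.53,-.036,.2],87.7)
```

```text
knob [ 0.471  -0.0101] 0.0215 [ 0.4701 -0.009 ] [0.0414 0.0274] 0.0721
knob [ 0.4685 -0.0672] 0.0268 [ 0.4685 -0.0672] [0.0345 0.0409] 0.0722
d 0.05820042750393429 yaw -1.5360851091174075
seat from knobs [ 0.52725314 -0.03962402]
green 0.02190992282511872 [ 0.5224 -0.0353] [0.0814 0.0861] 87.58363342285156
deck x range [0.45228065 0.59384371] y [-0.10372452  0.01874609]
plate in tool: z [0.007  0.0078 0.0086] y [-0.0412  0.0415] xmax 0.0483
edge x 0.0482
edge x 0.0481
slide [ 0.3712  0.0326 -0.006 ] rot [-0.002  -0.0012 -0.0011] from [ 0.5181 -0.1284  0.1985] yawx 87.67 F [-0.6  0.3 -0.6] w 0.0105 t 7.4
```

Run:
```python
from h import *
c=cam('wrist'); P=allpts(c); Z=P[...,2]; im=c['image']; hsv=cv2.cvtColor(im,cv2.COLOR_RGB2HSV)
def comp(m):
    m=cv2.morphologyEx(m.astype(np.uint8),cv2.MORPH_OPEN,np.ones((3,3))); n,l,s,_=cv2.connectedComponentsWithStats(m); i=1+np.argmax(s[1:,4]); return l==i,s[i]
ks=[]
for y0,y1 in((0,60),(75,140)):
    m=np.zeros(Z.shape,bool); m[y0:y1,165:225]=1; m&=(Z>.069)&(Z<.076); m,s=comp(m)
    k=np.argwhere(m)[:,::-1]; w=plane(c,k,.072)[:,:2].astype(np.float32); r=cv2.minAreaRect(w); ce,rad=cv2.minEnclosingCircle(w)
    print('knob',s,np.round(r[0],4),np.round(r[1],4),np.round(ce,4),round(rad,4)); ks.append(np.array(r[0]))
    # bright hub
    m=np.zeros(Z.shape,bool); m[y0:y1,165:225]=1; m&=(Z>.066)&(im.min(2)>120); m,s=comp(m); k=np.argwhere(m)[:,::-1]; print('  hub',s,plane(c,k,.072).mean(0).round(4))
d=ks[0]-ks[1]; yaw=np.arctan2(-d[0],d[1]); f=np.array([np.cos(yaw),np.sin(yaw)]); print('d',np.linalg.norm(d),'yaw',np.degrees(yaw),'seat',(ks[0]+ks[1])/2+.058*f)
m=(hsv[...,1]>120)&(hsv[...,0]>45)&(hsv[...,0]<80); m[130:]=0; m[:,:215]=0; m[:,325:]=0
m,s=comp(m);k=np.argwhere(m)[:,::-1]; w=plane(c,k,np.median(Z[m]))[:,:2].astype(np.float32); r=cv2.minAreaRect(w); print('green',s,np.round(r[0],4),np.round(r[1],4),r[2])
cv2.imwrite('pics/crop3.png',cv2.resize(im[0:150,170:340],None,fx=4,fy=4,interpolation=cv2.INTER_CUBIC)[...,::-1])
```

```text
knob [ 175    0   36   39 1064] [ 0.4728 -0.0016] [0.0251 0.0259] [ 0.473  -0.0018] 0.0133
  hub [184  10  17  18 247] [ 0.4728 -0.001   0.072 ]
knob [181  92  33  34 855] [ 0.4705 -0.0651] [0.0254 0.0252] [ 0.4702 -0.0653] 0.0133
  hub [189 102  16  15 199] [ 0.4701 -0.0652  0.072 ]
d 0.06349943637270669 yaw -2.121519324720064 seat [ 0.52961076 -0.03551197]
green [ 229   20   82   96 5878] [ 0.5297 -0.0352] [0.0807 0.0712] 87.63748168945312
```

View pics/crop3.png

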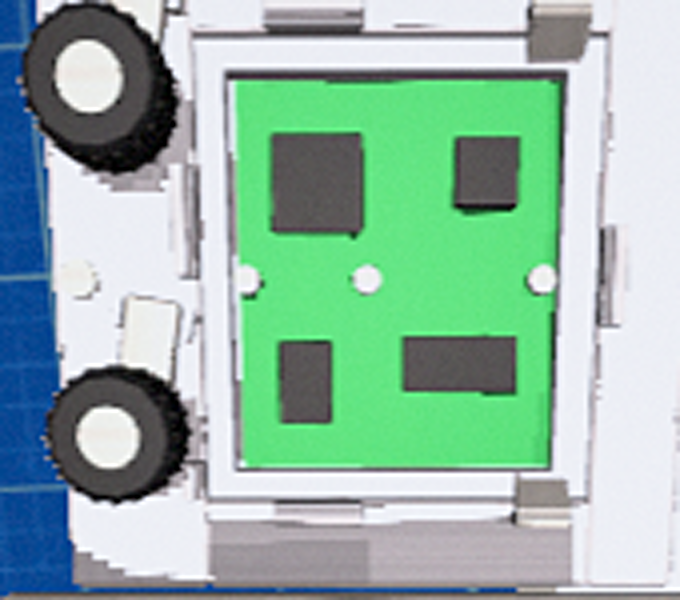

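The rebate's outer corners are at crop (192,32), (607,35), (585,500) and (212,500), and the clips at (558,30) and (543,500). I'll check the seat centre from these.

Run:
```python
from h import *
c=cam('wrist'); k=np.array([(192,32),(607,35),(585,500),(212,500)])/4.+[170,0]
w=plane(c,k,.032)[:,:2]; print(w.round(4),'mean',w.mean(0),[np.linalg.norm(w[i]-w[i-1]).round(4) for i in range(4)], np.degrees(np.arctan2(*(w[1]+w[2]-w[0]-w[3])[::-1])))
s=np.array([.5298,-.0353]); tcp=s-.0024*np.array([np.cos(np.radians(87.7)),np.sin(np.radians(87.7))])
go([*tcp,.09],87.7)
```

```text
[[ 0.4883  0.0145]
 [ 0.5749  0.0104]
 [ 0.571  -0.0851]
 [ 0.4854 -0.0816]] mean [ 0.52988263 -0.03543274] [np.float64(0.0962), np.float64(0.0867), np.float64(0.0956), np.float64(0.0857)] -2.4983906570017904
slide [0.3612 0.032  0.4348] rot [-0.0011 -0.0011  0.0017] from [ 0.5182 -0.1277  0.1987] yawx 87.75 F [-0.7 -0.4 -0.9] w 0.0105 t 7.5
```

Emit:
drive_tool(
  slide=[
    [0.1,0.01,0],
    [0.22,0.02,0],
    [0.32,0.03,0],
    [0.364,0.032,0.04],
    [0.364,0.032,0.15],
    [0.364,0.032,0.28],
    [0.364,0.032,0.38],
    [0.364,0.032,0.4],
  ],
  rotation=[
    [0,0,0],
    [0,0,0],
    [0,0,0],
    [0,0,0],
    [0,0,0],
    [0,0,0.003],
    [0,0,0.003],
    [0,0,0.003],
  ],
)

```text
clock: 8.5
eef_pos: [0.5279, -0.0376, 0.0964]
tool_rot: [0.722, 0.692, -0.002, -0.002]
ft_force: [-0.5, -0.3, -1.4]
grip_width: 0.0109
grasp_force: 58.8
```

Run:
```python
from h import *
cs=[cam('scene') for i in range(3)]
for i in range(1): go([.5298,-.0378,.058],87.6)
c=cs[-1]; cv2.imwrite('pics/s2.png',cv2.resize(c['image'][130:230,240:370],None,fx=5,fy=5,interpolation=cv2.INTER_CUBIC)[...,::-1])
```

```text
slide [ 0.0003 -0.0026  0.1648] rot [0.001  0.0002 0.0009] from [ 0.5304 -0.0379  0.0992] yawx 87.63 F [ 0.7  0.6 -1.4] w 0.0105 t 8.65
```

Emit:
drive_tool(
  slide=[
    [0,0,0.06],
    [0,0,0.12],
    [0,0,0.15],
    [0,0,0.16],
    [0,0,0.17],
    [0,0,0.18],
    [0,0,0.188],
    [0,0,0.188],
  ],
  rotation=[
    [0,0,0],
    [0,0,0],
    [0,0,0],
    [0,0,0],
    [0,0,0],
    [0,0,0],
    [0,0,0],
    [0,0,0],
  ],
)

```text
clock: 9.65
eef_pos: [0.5308, -0.0383, 0.0524]
tool_rot: [0.722, 0.692, 0.0, 0.001]
ft_force: [0.4, -2.4, 0.9]
grip_width: 0.0102
grasp_force: 59.1
```

Run:
```python
from h import *
go([.5298,-.0378,.048],87.6)
```

```text
slide [ 0.0018 -0.0041  0.0175] rot [0.0031 0.0014 0.    ] from [ 0.5308 -0.0383  0.0524] yawx 87.6 F [ 0.4 -2.4  0.9] w 0.0102 t 9.65
```

Emit:
drive_tool(
  slide=[
    [0,0,0.004],
    [0,0,0.008],
    [0,0,0.012],
    [0,0,0.016],
    [0,0,0.02],
    [0,0,0.02],
    [0,0,0.02],
    [0,0,0.02],
  ],
  rotation=[
    [0,0,0],
    [0,0,0],
    [0,0,0],
    [0,0,0],
    [0,0,0],
    [0,0,0],
    [0,0,0],
    [0,0,0],
  ],
)

```text
clock: 10.65
eef_pos: [0.5306, -0.0379, 0.0492]
tool_rot: [0.722, 0.692, 0.001, 0.001]
ft_force: [-6.6, -1.2, 16.0]
grip_width: 0.0104
grasp_force: 60.6
```

Run:
```python
from h import *
c=cam('scene');go([.5298,-.0378,.048],87.6); print(bot.get_obs()['ft_torque'].round(2))
P=allpts(c)
cv2.imwrite('pics/s3.png',cv2.resize(c['image'][130:230,240:370],None,fx=6,fy=6,interpolation=cv2.INTER_CUBIC)[...,::-1])
```

```text
slide [ 0.0003 -0.0033  0.0049] rot [0.0046 0.0002 0.0008] from [ 0.5306 -0.0379  0.0492] yawx 87.62 F [-6.4 -1.5 15.3] w 0.0107 t 10.7
[-0.21  0.74 -0.02]
```

View pics/s3.png

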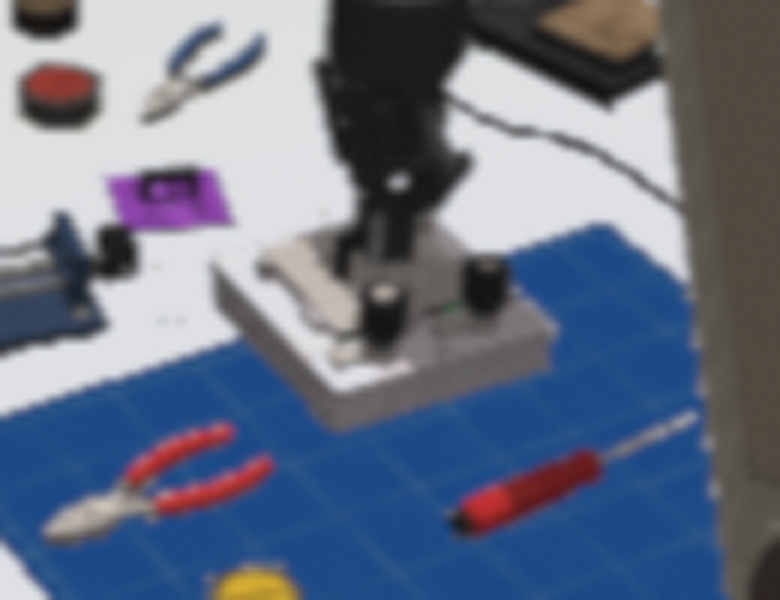

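The scene view shows the cover over the rebate, resting on the far clips (Fz 15 N), knobs clear. I'll ease it back 1 mm and release.

Emit:
drive_tool(
  slide=[
    [0,-0.004,-0.004],
    [0,-0.004,-0.004],
    [0,-0.004,-0.004],
    [0,-0.004,0],
    [0,-0.004,0],
    [0,-0.004,0],
    [0,-0.004,0],
    [0,-0.004,0],
  ],
  rotation=[
    [0,0,0],
    [0,0,0],
    [0,0,0],
    [0,0,0],
    [0,0,0],
    [0,0,0],
    [0,0,0],
    [0,0,0],
  ],
)

```text
clock: 11.7
eef_pos: [0.5306, -0.0378, 0.0492]
tool_rot: [0.722, 0.692, 0.001, 0.001]
ft_force: [-3.2, -1.9, 13.7]
grip_width: 0.0104
grasp_force: 60.4
```

Emit:
drive_tool(
  slide=[
    [0,0,0],
    [0,0,0],
    [0,0,0],
    [0,0,0],
    [0,0,-0.05],
    [0,0,-0.12],
    [0,0,-0.2],
    [0,0,-0.25],
  ],
  rotation=[
    [0,0,0],
    [0,0,0],
    [0,0,0],
    [0,0,0],
    [0,0,0],
    [0,0,0],
    [0,0,0],
    [0,0,0],
  ],
  gripper=0.35,
)

```text
clock: 12.7
eef_pos: [0.5299, -0.0379, 0.1111]
tool_rot: [0.722, 0.692, 0.001, 0.001]
ft_force: [0.1, -0.1, -0.5]
grip_width: 0.0297
grasp_force: 0.0
```

Run:
```python
from h import *
c=cam('wrist'); P=allpts(c); Z=P[...,2]; save(c,'w4.png')
go([.53,-.038,.048],87.6)
M=np.array([.5239,-.0352]); a=np.radians(-2.4); f=np.array([np.cos(a),np.sin(a)]); l=np.array([-f[1],f[0]])
u=(P[...,:2]-M)@f*1e3; v=(P[...,:2]-M)@l*1e3
for x in(-30,-20,20,30,38):
    print(x,[(y,round(float(np.median(Z[(abs(u-x)<2.5)&(abs(v-y)<2.5)])*1e3),1),int(((abs(u-x)<2.5)&(abs(v-y)<2.5)).sum())) for y in(-38,-30,0,30,38)])
```

```text
slide [-0.0004 -0.0042  0.2578] rot [0.0089 0.0002 0.0007] from [ 0.5308 -0.0379  0.1125] yawx 87.62 F [-0.4  0.1  1.6] w 0.0299 t 12.75
-30 [(-38, 34.8, 3), (-30, 35.3, 38), (0, 167.5, 296), (30, 34.8, 54), (38, 34.6, 59)]
-20 [(-38, nan, 0), (-30, nan, 0), (0, 36.6, 51), (30, 36.3, 54), (38, 36.4, 56)]
20 [(-38, 43.2, 46), (-30, 43.3, 42), (0, 134.8, 220), (30, 42.8, 60), (38, 42.5, 63)]
30 [(-38, 44.3, 9), (-30, 44.7, 9), (0, 44.8, 51), (30, 44.1, 62), (38, 44.2, 57)]
38 [(-38, nan, 0), (-30, nan, 0), (0, 166.2, 244), (30, 45.6, 62), (38, 45.1, 64)]
  return _methods._mean(a, axis=axis, dtype=dtype,
  ret = ret.dtype.type(ret / rcount)
```

View pics/w4.png

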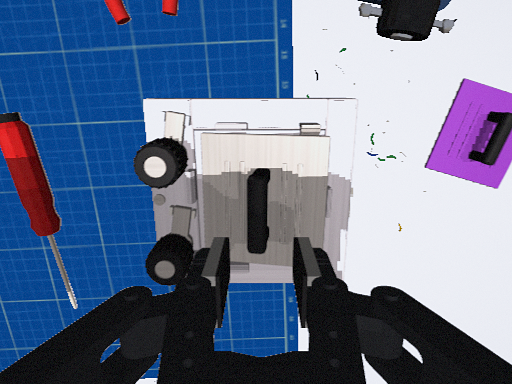

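The cover is as intended: near edge seated at 34.5 mm, far edge at about 45 mm on the clips, inside all guides. Now pressing the left far corner with shut fingers.

Emit:
drive_tool(
  slide=[
    [0.04,0.04,0],
    [0.09,0.08,0],
    [0.13,0.12,0],
    [0.13,0.12,0.06],
    [0.13,0.12,0.13],
    [0.13,0.12,0.18],
    [0.13,0.12,0.22],
    [0.13,0.12,0.24],
  ],
  rotation=[
    [0,0,0],
    [0,0,0],
    [0,0,0],
    [0,0,0],
    [0,0,0],
    [0,0,0],
    [0,0,0],
    [0,0,0],
  ],
  gripper=0,
)

```text
clock: 13.75
eef_pos: [0.56, -0.0067, 0.0484]
tool_rot: [0.722, 0.692, -0.0, -0.0]
ft_force: [-0.1, -0.1, 0.7]
grip_width: 0.0001
grasp_force: 0.0
```

Emit:
drive_tool(
  slide=[
    [0,0,0.01],
    [0,0,0.02],
    [0,0,0.03],
    [0,0,0.04],
    [0,0,0.05],
    [0,0,0.06],
    [0,0,0.07],
    [0,0,0.08],
  ],
  rotation=[
    [0,0,0],
    [0,0,0],
    [0,0,0],
    [0,0,0],
    [0,0,0],
    [0,0,0],
    [0,0,0],
    [0,0,0],
  ],
)

```text
clock: 14.75
eef_pos: [0.5615, -0.0067, 0.0348]
tool_rot: [0.722, 0.692, 0.001, 0.002]
ft_force: [-13.6, -0.0, 45.4]
grip_width: 0.0001
grasp_force: 22.5
```

Emit:
drive_tool(
  slide=[
    [0,0,-0.02],
    [0,0,-0.05],
    [-0.06,0,-0.05],
    [-0.12,0,-0.05],
    [-0.18,0,-0.05],
    [-0.24,0,-0.05],
    [-0.24,0,-0.03],
    [-0.24,0,0],
  ],
  rotation=[
    [0,0,0],
    [0,0,0],
    [0,0,0],
    [0,0,0],
    [0,0,0],
    [0,0,0],
    [0,0,0],
    [0,0,0],
  ],
)

```text
clock: 15.75
eef_pos: [0.5588, -0.0676, 0.0337]
tool_rot: [0.722, 0.692, 0.0, 0.002]
ft_force: [-19.7, -1.5, 64.9]
grip_width: -0.0003
grasp_force: 32.6
```

Emit:
drive_tool(
  slide=[
    [0,0,0],
    [0,0,0],
    [0,0,0],
    [0,0,0],
    [0,0,-0.05],
    [0,0,-0.12],
    [0,0,-0.22],
    [0,0,-0.3],
  ],
  rotation=[
    [0,0,0],
    [0,0,0],
    [0,0,0],
    [0,0,0],
    [0,0,0],
    [0,0,0],
    [0,0,0],
    [0,0,0],
  ],
)

```text
clock: 16.75
eef_pos: [0.558, -0.0658, 0.1045]
tool_rot: [0.721, 0.693, 0.0, -0.0]
ft_force: [0.3, 0.8, -0.1]
grip_width: 0.0001
grasp_force: 0.0
```

Run:
```python
from h import *
c=cam('wrist'); P=allpts(c); Z=P[...,2]; save(c,'w5.png')
go([.53,-.038,.048],87.6)
M=np.array([.5239,-.0352]); a=np.radians(-2.4); f=np.array([np.cos(a),np.sin(a)]); l=np.array([-f[1],f[0]])
u=(P[...,:2]-M)@f*1e3; v=(P[...,:2]-M)@l*1e3
def med(x,y):
    s=(abs(u-x)<2.5)&(abs(v-y)<2.5)&(Z<.06); return round(float(np.median(Z[s])*1e3),1) if s.any() else None
for x in(-30,-20,20,30,38,60): print(x,[(y,med(x,y)) for y in(-60,-38,-30,0,30,38,60)])
```

```text
slide [ 0.1069 -0.1241  0.2368] rot [ 0.0082 -0.0006  0.0027] from [ 0.5597 -0.066   0.1073] yawx 87.68 F [ 0.6 -0.4  2. ] w 0.0002 t 16.8
-30 [(-60, 32.2), (-38, 34.1), (-30, 34.4), (0, 34.2), (30, 34.3), (38, 34.2), (60, 32.1)]
-20 [(-60, 32.5), (-38, 34.2), (-30, 34.1), (0, 34.5), (30, 34.5), (38, 34.1), (60, 32.1)]
20 [(-60, 32.2), (-38, 34.3), (-30, 34.4), (0, 34.7), (30, 34.5), (38, 34.3), (60, 32.1)]
30 [(-60, None), (-38, 34.5), (-30, 34.2), (0, 34.8), (30, 34.5), (38, 34.3), (60, 32.3)]
38 [(-60, None), (-38, 34.5), (-30, 34.2), (0, 34.2), (30, 34.2), (38, 34.4), (60, 32.3)]
60 [(-60, 32.3), (-38, 32.3), (-30, 32.5), (0, 32.4), (30, 32.3), (38, 32.3), (60, 32.4)]
```

View pics/w5.png

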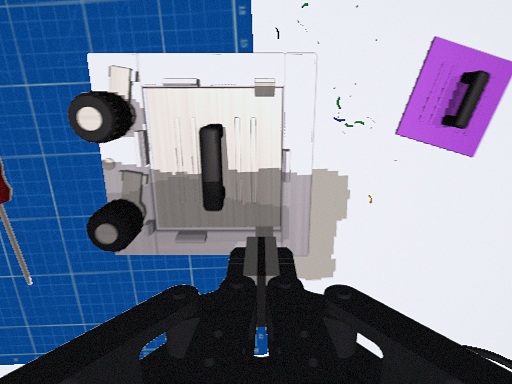

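The cover lies flat at about 34.3 mm everywhere and both clips (264,87) and (262,238) are over its edges. The knobs are at (90,118) and (106,232), still parked. Next is the left knob.

Run:
```python
from h import *
go([.4731,-.0013,.1],127.7)
```

```text
slide [ 0.2444 -0.3566  0.0279] rot [ 0.0081  0.0023 -1.397 ] from [ 0.5597 -0.066   0.1073] yawx 87.68 F [ 0.6 -0.4  2. ] w 0.0002 t 16.8
```

Emit:
drive_tool(
  slide=[
    [0.03,-0.05,-0.02],
    [0.07,-0.1,-0.02],
    [0.1,-0.15,-0.02],
    [0.14,-0.2,-0.02],
    [0.18,-0.26,-0.02],
    [0.21,-0.31,-0.02],
    [0.244,-0.356,0],
    [0.244,-0.356,0.02],
  ],
  rotation=[
    [0,0,-0.13],
    [0,0,-0.26],
    [0,0,-0.4],
    [0,0,-0.53],
    [0,0,-0.66],
    [0,0,-0.8],
    [0,0,-0.93],
    [0,0,-1],
  ],
  gripper=0.47,
)

```text
clock: 17.8
eef_pos: [0.4706, -0.0011, 0.0984]
tool_rot: [0.527, 0.85, -0.0, -0.001]
ft_force: [0.1, -0.5, 0.6]
grip_width: 0.0395
grasp_force: 0.0
```

Run:
```python
from h import *
c=cam('wrist'); P=allpts(c); Z=P[...,2]; im=c['image']; save(c,'w6.png')
m=((Z>.069)&(Z<.076)).astype(np.uint8); m=cv2.morphologyEx(m,cv2.MORPH_OPEN,np.ones((3,3))); n,l,s,_=cv2.connectedComponentsWithStats(m)
for i in range(1,n):
    if s[i,4]>300:
        w=plane(c,np.argwhere(l==i)[:,::-1],.072)[:,:2].astype(np.float32); r=cv2.minAreaRect(w); print(s[i],np.round(r[0],4),np.round(r[1],4))
for i in range(4): bot.camera('top'); go([.4731,-.0013,.046],127.7)
```

```text
[ 241  210   47   44 1572] [ 0.4724 -0.0007] [0.0254 0.0258]
[203 298  32  38 762] [ 0.4744 -0.0632] [0.0159 0.0266]
slide [-0.0017  0.0075  0.2093] rot [-0.0022 -0.0014 -0.398 ] from [ 0.4713 -0.0017  0.0983] yawx 116.3 F [ 0.4 -0.4 -0.3] w 0.04 t 17.9
slide [-0.0004  0.0062  0.2108] rot [-0.0012 -0.0007 -0.3997] from [ 0.4717 -0.0019  0.0987] yawx 116.25 F [-0.1 -0.3  0.2] w 0.0402 t 17.95
slide [0.0006 0.0053 0.2119] rot [-2.000e-04 -2.000e-04 -4.004e-01] from [ 0.472 -0.002  0.099] yawx 116.23 F [-0.2 -1.   0. ] w 0.0399 t 18.0
slide [0.0011 0.0048 0.2127] rot [ 4.000e-04  2.000e-04 -4.004e-01] from [ 0.4721 -0.0021  0.0992] yawx 116.23 F [ 0.3 -0.9  0.2] w 0.04 t 18.05
```

Emit:
drive_tool(
  slide=[
    [0.004,0.003,0],
    [0.004,0.003,0.03],
    [0.004,0.003,0.08],
    [0.004,0.003,0.13],
    [0.004,0.003,0.17],
    [0.004,0.003,0.2],
    [0.004,0.003,0.213],
    [0.004,0.003,0.213],
  ],
  rotation=[
    [0,0,-0.2],
    [0,0,-0.4],
    [0,0,-0.4],
    [0,0,-0.4],
    [0,0,-0.4],
    [0,0,-0.4],
    [0,0,-0.4],
    [0,0,-0.4],
  ],
)

```text
clock: 19.05
eef_pos: [0.4718, -0.0007, 0.046]
tool_rot: [0.441, 0.898, -0.0, -0.0]
ft_force: [0.5, -0.1, -0.4]
grip_width: 0.04
grasp_force: 0.0
```

Emit:
drive_tool(
  slide=[
    [0,0,0],
    [0,0,0],
    [0,0,0],
    [0,0,0],
    [0,0,-0.01],
    [0,0,-0.02],
    [0,0,-0.034],
    [0,0,-0.034],
  ],
  rotation=[
    [0,0,0],
    [0,0,0],
    [0,0,0],
    [0,0,0],
    [0,0,0],
    [0,0,0],
    [0,0,0],
    [0,0,0],
  ],
  gripper=0,
)

```text
clock: 20.05
eef_pos: [0.472, -0.0007, 0.0543]
tool_rot: [0.44, 0.898, 0.0, 0.0]
ft_force: [3.4, 0.4, -8.9]
grip_width: 0.0239
grasp_force: 59.3
```

Emit:
drive_tool(
  slide=[
    [0,0,0],
    [0,0,0],
    [0,0,0],
    [0,0,0],
    [0,0,0],
    [0,0,0],
    [0,0,0],
    [0,0,0],
  ],
  rotation=[
    [0,0,0.14],
    [0,0,0.28],
    [0,0,0.42],
    [0,0,0.56],
    [0,0,0.7],
    [0,0,0.84],
    [0,0,0.96],
    [0,0,0.96],
  ],
)

```text
clock: 21.05
eef_pos: [0.4723, -0.0006, 0.0544]
tool_rot: [0.641, 0.768, 0.0, 0.0]
ft_force: [4.7, 0.1, -10.0]
grip_width: 0.024
grasp_force: 59.3
```

Emit:
drive_tool(
  slide=[
    [0,0,0],
    [0,0,0.002],
    [0,0,0.004],
    [0,0,0.006],
    [0,0,0.008],
    [0,0,0.01],
    [0,0,0.012],
    [0,0,0.012],
  ],
  rotation=[
    [0,0,0.14],
    [0,0,0.28],
    [0,0,0.42],
    [0,0,0.56],
    [0,0,0.7],
    [0,0,0.84],
    [0,0,0.96],
    [0,0,0.96],
  ],
)

```text
clock: 22.05
eef_pos: [0.4726, -0.0006, 0.0518]
tool_rot: [0.805, 0.593, 0.001, 0.0]
ft_force: [5.5, 0.7, -7.7]
grip_width: 0.0242
grasp_force: 59.4
```

Emit:
drive_tool(
  slide=[
    [0,0,0.003],
    [0,0,0.006],
    [0,0,0.009],
    [0,0,0.012],
    [0,0,0.014],
    [0,0,0.015],
    [0,0,0.015],
    [0,0,0.015],
  ],
  rotation=[
    [0,0,0.14],
    [0,0,0.28],
    [0,0,0.42],
    [0,0,0.56],
    [0,0,0.7],
    [0,0,0.84],
    [0,0,0.98],
    [0,0,1],
  ],
)

```text
clock: 23.05
eef_pos: [0.4728, -0.0008, 0.0483]
tool_rot: [0.926, 0.377, 0.001, 0.001]
ft_force: [4.7, -1.6, -6.0]
grip_width: 0.024
grasp_force: 60.0
```

Run:
```python
from h import *
go([.4726,-.001,.046],47.7); print(bot.get_obs()['ft_torque'].round(2))
```

```text
slide [-0.0014  0.      0.0094] rot [ 0.0037 -0.0021 -0.1194] from [ 0.4728 -0.0008  0.0483] yawx 44.28 F [ 4.7 -1.6 -6. ] w 0.024 t 23.05
[-0.16 -1.1   0.83]
```

Emit:
drive_tool(
  slide=[
    [0,0,0],
    [0,0,0],
    [0,0,0],
    [0,0,-0.02],
    [0,0,-0.08],
    [0,0,-0.15],
    [0,0,-0.2],
    [0,0,-0.24],
  ],
  rotation=[
    [0,0,-0.04],
    [0,0,-0.04],
    [0,0,-0.04],
    [0,0,-0.04],
    [0,0,-0.04],
    [0,0,-0.04],
    [0,0,-0.04],
    [0,0,-0.04],
  ],
  gripper=0.47,
)

```text
clock: 24.05
eef_pos: [0.4719, -0.0007, 0.1086]
tool_rot: [0.923, 0.384, 0.0, 0.0]
ft_force: [-1.0, 0.4, 0.1]
grip_width: 0.0397
grasp_force: 0.0
```

Run:
```python
from h import *
print(bot.get_obs()['joint_pos'].round(2))
c=cam('wrist'); P=allpts(c); Z=P[...,2]; im=c['image']; save(c,'w7.png')
m=((Z>.069)&(Z<.079)).astype(np.uint8); m=cv2.morphologyEx(m,cv2.MORPH_OPEN,np.ones((3,3))); n,l,s,_=cv2.connectedComponentsWithStats(m)
for i in range(1,n):
    if s[i,4]>300:
        z=np.median(Z[l==i]);w=plane(c,np.argwhere(l==i)[:,::-1],z)[:,:2].astype(np.float32); r=cv2.minAreaRect(w); print(s[i],np.round(r[0],4),np.round(r[1],4),z)
go([.4704,-.0650,.1],44)
```

```text
[-0.    0.28 -0.28  1.01  0.    2.35]
[ 239  203   46   42 1514] [ 4.732e-01 -2.000e-04] [0.0254 0.026 ] 0.07373268894075011
slide [-0.1892  0.1747  0.0388] rot [ 0.0033 -0.0034  0.0428] from [ 0.4727 -0.0007  0.1097] yawx 45.23 F [0.  0.1 1. ] w 0.0401 t 24.1
```

View pics/w7.png

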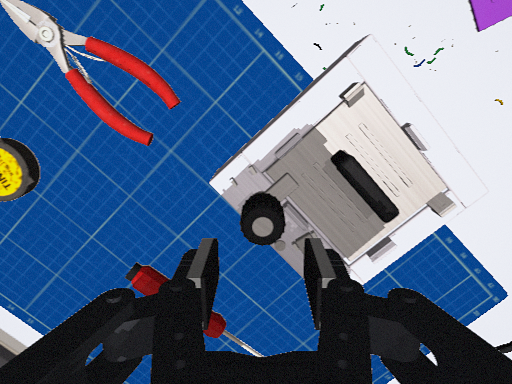

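The left clamp finger now points over the cover at (285,183) and the knob stands at 73.7 mm, a lift of about 2 mm. Now the right one.

Emit:
drive_tool(
  slide=[
    [-0.03,0.02,0],
    [-0.06,0.05,0],
    [-0.09,0.08,0],
    [-0.12,0.11,0],
    [-0.15,0.14,0],
    [-0.18,0.165,0.02],
    [-0.189,0.175,0.03],
    [-0.189,0.175,0.03],
  ],
  rotation=[
    [0,0,-0.15],
    [0,0,-0.3],
    [0,0,-0.45],
    [0,0,-0.6],
    [0,0,-0.75],
    [0,0,-0.9],
    [0,0,-1],
    [0,0,-1],
  ],
)

```text
clock: 25.1
eef_pos: [0.4691, -0.0652, 0.0998]
tool_rot: [0.8, 0.6, -0.0, -0.0]
ft_force: [-0.7, 0.2, 0.5]
grip_width: 0.0397
grasp_force: 0.0
```

Run:
```python
from h import *
for i in range(3):
    c=cam('wrist'); P=allpts(c); Z=P[...,2]
    m=((Z>.069)&(Z<.0728)).astype(np.uint8); m=cv2.morphologyEx(m,cv2.MORPH_OPEN,np.ones((3,3))); n,l,s,_=cv2.connectedComponentsWithStats(m)
    for i in range(1,n):
        if s[i,4]>300:
            w=plane(c,np.argwhere(l==i)[:,::-1],.072)[:,:2].astype(np.float32); r=cv2.minAreaRect(w); print(s[i],np.round(r[0],4),np.round(r[1],4))
    go([.4703,-.0648,.046],100)
```

```text
[254 207  32  30 387] [ 0.4765 -0.0604] [0.0124 0.0222]
slide [0.002  0.0039 0.2161] rot [-1.800e-03 -3.000e-04 -9.143e-01] from [ 0.4693 -0.065   0.1   ] yawx 73.81 F [0.3 0.7 0.8] w 0.04 t 25.15
slide [0.0015 0.0033 0.2166] rot [-1.000e-03 -2.000e-04 -9.136e-01] from [ 0.4694 -0.0649  0.1002] yawx 73.83 F [-0.8 -0.7 -0. ] w 0.04 t 25.2
[239 207  46  41 710] [ 0.4706 -0.0633] [0.0233 0.0253]
slide [0.0011 0.0028 0.2172] rot [-3.000e-04 -1.000e-04 -9.129e-01] from [ 0.4696 -0.0649  0.1003] yawx 73.85 F [-0.5 -0.3 -0.3] w 0.0397 t 25.25
```

Emit:
drive_tool(
  slide=[
    [0.002,0.002,0],
    [0.002,0.002,0.02],
    [0.002,0.002,0.05],
    [0.002,0.002,0.1],
    [0.002,0.002,0.15],
    [0.002,0.002,0.195],
    [0.002,0.002,0.217],
    [0.002,0.002,0.217],
  ],
  rotation=[
    [0,0,-0.2],
    [0,0,-0.4],
    [0,0,-0.6],
    [0,0,-0.8],
    [0,0,-0.913],
    [0,0,-0.913],
    [0,0,-0.913],
    [0,0,-0.913],
  ],
)

```text
clock: 26.25
eef_pos: [0.47, -0.0646, 0.0458]
tool_rot: [0.643, 0.766, -0.0, -0.0]
ft_force: [-0.2, 0.9, 0.4]
grip_width: 0.0404
grasp_force: 0.0
```

Emit:
drive_tool(
  slide=[
    [0,0,0],
    [0,0,0],
    [0,0,0],
    [0,0,0],
    [0,0,-0.01],
    [0,0,-0.02],
    [0,0,-0.034],
    [0,0,-0.034],
  ],
  rotation=[
    [0,0,0],
    [0,0,0],
    [0,0,0],
    [0,0,0],
    [0,0,0],
    [0,0,0],
    [0,0,0],
    [0,0,0],
  ],
  gripper=0,
)

```text
clock: 27.25
eef_pos: [0.47, -0.0647, 0.0542]
tool_rot: [0.643, 0.766, -0.0, -0.0]
ft_force: [0.5, -1.0, -8.2]
grip_width: 0.0241
grasp_force: 59.3
```

Emit:
drive_tool(
  slide=[
    [0,0,0],
    [0,0,0],
    [0,0,0],
    [0,0,0],
    [0,0,0],
    [0,0,0],
    [0,0,0],
    [0,0,0],
  ],
  rotation=[
    [0,0,0.14],
    [0,0,0.28],
    [0,0,0.42],
    [0,0,0.56],
    [0,0,0.7],
    [0,0,0.84],
    [0,0,0.96],
    [0,0,0.96],
  ],
)

```text
clock: 28.25
eef_pos: [0.4701, -0.0648, 0.0542]
tool_rot: [0.806, 0.592, -0.0, -0.0]
ft_force: [0.2, -1.6, -8.5]
grip_width: 0.0242
grasp_force: 59.2
```

Emit:
drive_tool(
  slide=[
    [0,0,0],
    [0,0,0.002],
    [0,0,0.004],
    [0,0,0.006],
    [0,0,0.008],
    [0,0,0.01],
    [0,0,0.012],
    [0,0,0.012],
  ],
  rotation=[
    [0,0,0.14],
    [0,0,0.28],
    [0,0,0.42],
    [0,0,0.56],
    [0,0,0.7],
    [0,0,0.84],
    [0,0,0.96],
    [0,0,0.96],
  ],
)

```text
clock: 29.25
eef_pos: [0.4702, -0.0649, 0.0515]
tool_rot: [0.924, 0.383, -0.0, 0.0]
ft_force: [0.1, -1.8, -7.7]
grip_width: 0.0238
grasp_force: 59.4
```

Emit:
drive_tool(
  slide=[
    [0,0,0.003],
    [0,0,0.006],
    [0,0,0.009],
    [0,0,0.012],
    [0,0,0.014],
    [0,0,0.015],
    [0,0,0.015],
    [0,0,0.015],
  ],
  rotation=[
    [0,0,0.14],
    [0,0,0.28],
    [0,0,0.42],
    [0,0,0.56],
    [0,0,0.7],
    [0,0,0.84],
    [0,0,0.98],
    [0,0,1],
  ],
)

```text
clock: 30.25
eef_pos: [0.4703, -0.065, 0.0484]
tool_rot: [0.99, 0.144, 0.0, 0.001]
ft_force: [-1.0, -3.9, -0.6]
grip_width: 0.0239
grasp_force: 60.2
```

Emit:
drive_tool(
  slide=[
    [0,0,0],
    [0,0,0],
    [0,0,0],
    [0,0,-0.02],
    [0,0,-0.1],
    [0,0,-0.2],
    [0,0,-0.32],
    [0,0,-0.42],
  ],
  rotation=[
    [0,0,-0.04],
    [0,0,-0.04],
    [0,0,-0.04],
    [0,0,-0.04],
    [0,0,-0.04],
    [0,0,-0.04],
    [0,0,-0.04],
    [0,0,-0.04],
  ],
  gripper=0.47,
)

```text
clock: 31.25
eef_pos: [0.4705, -0.0647, 0.1543]
tool_rot: [0.988, 0.152, 0.001, 0.0]
ft_force: [0.2, -0.0, -0.0]
grip_width: 0.04
grasp_force: 0.0
```

Emit:
drive_tool(
  slide=[
    [-0.1,0,-0.05],
    [-0.2,0,-0.1],
    [-0.3,0,-0.15],
    [-0.4,0,-0.2],
    [-0.5,0,-0.2],
    [-0.5,0,-0.2],
    [-0.5,0,-0.2],
    [-0.5,0,-0.2],
  ],
  rotation=[
    [0,0,0],
    [0,0,0],
    [0,0,0],
    [0,0,0],
    [0,0,0],
    [0,0,0],
    [0,0,0],
    [0,0,0],
  ],
)

```text
clock: 32.25
eef_pos: [0.3518, -0.1022, 0.2028]
tool_rot: [0.988, 0.153, 0.0, -0.0]
ft_force: [-0.1, 0.1, 0.0]
grip_width: 0.0402
grasp_force: 0.0
```

Run:
```python
from h import *
c=cam('wrist'); P=allpts(c); Z=P[...,2]; im=c['image']
m=((Z>.069)&(Z<.079)).astype(np.uint8); m=cv2.morphologyEx(m,cv2.MORPH_OPEN,np.ones((3,3))); n,l,s,_=cv2.connectedComponentsWithStats(m)
for i in range(1,n):
    if s[i,4]>150: print(s[i],P[l==i].mean(0).round(4),np.median(Z[l==i]).round(4))
M=np.array([.5239,-.0352]); a=np.radians(-2.4); f=np.array([np.cos(a),np.sin(a)]); lf=np.array([-f[1],f[0]])
u=(P[...,:2]-M)@f*1e3; v=(P[...,:2]-M)@lf*1e3
def med(x,y):
    q=(abs(u-x)<2)&(abs(v-y)<2)&(Z<.06); return round(float(np.median(Z[q])*1e3),1) if q.any() else None
for x in(-32,-28,-15,38): print(x,[(y,med(x,y)) for y in(-40,-32,-20,20,32,40)])
k=(abs(u)<75)&(abs(v)<75); r=np.argwhere(k); y0,x0=r.min(0); y1,x1=r.max(0); g=im[y0:y1+1,x0:x1+1]; f=min(800/g.shape[1],600/g.shape[0]); cv2.imwrite('pics/w8.png',cv2.resize(g,None,fx=f,fy=f,interpolation=cv2.INTER_CUBIC)[:600,:800,::-1]); print(x0,y0,f)
```

```text
[166   0  29  11 234] [ 0.4638 -0.0048  0.0731] 0.0733
[ 244    4   35   38 1055] [ 0.4699 -0.0652  0.0737] 0.0738
-32 [(-40, 34.1), (-32, 40.0), (-20, 34.8), (20, None), (32, None), (40, None)]
-28 [(-40, 34.5), (-32, 39.9), (-20, None), (20, None), (32, None), (40, None)]
-15 [(-40, None), (-32, None), (-20, None), (20, None), (32, None), (40, None)]
38 [(-40, None), (-32, None), (-20, None), (20, None), (32, None), (40, None)]
145 0 4.49438202247191
```

View pics/w8.png

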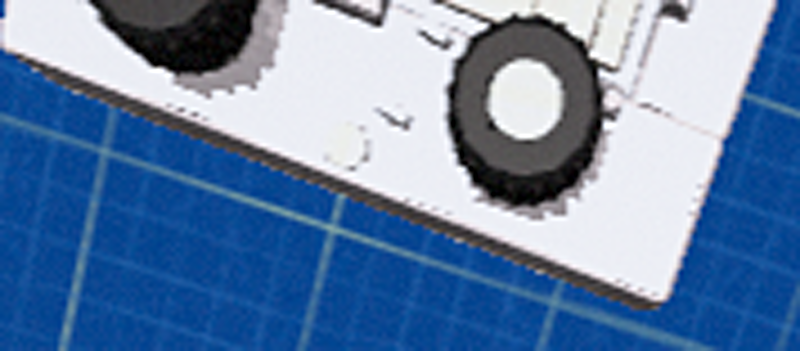

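The crop shows the right knob at (525,95) with its finger reaching over the cover: its top is at 40 mm and the cover beside it at 34.5 mm. One numeric check of the left finger and the far corners from the top camera, without a picture.

Run:
```python
from h import *
for n in('top','scene'):
    c=cam(n); P=allpts(c); Z=P[...,2]
    M=np.array([.5239,-.0352]); a=np.radians(-2.4); f=np.array([np.cos(a),np.sin(a)]); lf=np.array([-f[1],f[0]])
    u=(P[...,:2]-M)@f*1e3; v=(P[...,:2]-M)@lf*1e3
    def med(x,y):
        q=(abs(u-x)<3)&(abs(v-y)<3)&(Z<.09); return round(float(np.median(Z[q])*1e3),1) if q.any() else None
    for x in(-52,-29,-15,38): print(n,x,[(y,med(x,y)) for y in(-40,-32,-20,20,32,40)])
print(bot.get_obs()['ft_force'].round(1))
```

```text
top -52 [(-40, 72.0), (-32, 73.3), (-20, 65.1), (20, 71.3), (32, 74.8), (40, 74.0)]
top -29 [(-40, 32.9), (-32, 39.9), (-20, 35.0), (20, 32.6), (32, 38.1), (40, 36.6)]
top -15 [(-40, 32.9), (-32, 32.7), (-20, 33.6), (20, 33.1), (32, 34.7), (40, 35.1)]
top 38 [(-40, 36.9), (-32, 34.8), (-20, 34.0), (20, 34.1), (32, 34.0), (40, 33.8)]
scene -52 [(-40, 71.9), (-32, 38.4), (-20, 31.8), (20, 74.1), (32, -339.8), (40, 57.5)]
scene -29 [(-40, -749.4), (-32, 34.5), (-20, 34.7), (20, -757.8), (32, -741.4), (40, -357.0)]
scene -15 [(-40, -358.2), (-32, 34.6), (-20, 33.5), (20, -359.2), (32, -741.6), (40, -358.1)]
scene 38 [(-40, None), (-32, None), (-20, None), (20, 33.6), (32, 31.1), (40, None)]
[0.1 0.  0.1]
```

Both fingers lie over the cover, the cover is home and the arm is clear, so I'm handing in.

```bash
python3 -c "
from workcell import bot
print(bot.job_done())"
```

```text
the job is handed in; nothing more can be done
None
```

The cover is home under both spring clips and both captive screws are turned to their stops with the clamp fingers down on it; I handed the job in at about 32 s of the 64 s allowed, and the verdict was not shown.

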